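Raise the ratchet shelf of a glass stand by two rungs

ROBOT

A 6-joint arm with a two-finger parallel gripper is mounted at the origin on a cart in front of the work surface, level with it; the furniture and walls round the work are solid. World frame = base frame: x ahead of the robot, y to its left, z up, the work surface at z = 0. Lengths are in mm, angles in rad, forces in N, time in s.
With the tool pointing down it reaches from about 275 to 825 mm from the base axis. Payload 4.9 kg.
Tool frame: the origin (TCP) lies on the centre line of the jaws, within the pads' length; the fingertips stand bot.tips_ahead ahead of it and the grasp point (between the pads) lies 6 mm ahead of it (bot.tips_ahead is the distance from the TCP to the fingertips, in mm); z points along the fingers, y is the line along which they close (so a half turn about z gives the same grasp; the last joint's range is limited). The gripper opens to 85 mm and grips with 20 to 120 N. Pads are 22 mm wide; open, the fingers measure 114 mm over their backs; the gripper's body (76 mm by 85 mm) begins 54 mm behind the grasp point. The pads swing forward as they close: fully open they stand 13 mm farther back than shut.
Start: joints at [1.208, 0.326, -0.193, 1.052, 0, 1.437], TCP at [124.738, 535.686, 256.281] pointing down, gripper open.
Joint ranges: [-2.65, 2.65], [-0.97, 1.79], [-1.3, 1.35], [-1.93, 2.1], [-1.47, 1.37], [-3.14, 3.14]. Speed limits (rad/s): [2.57, 2.57, 3.14, 3.14, 3.14, 3.14].

INTERFACE

Orientations are given as a rotation vector (axis times angle).
In Python, from cell import readout, cams, close_job, bot gives the robot as it stands. The module is installed in compiled form; this text tells all that it offers.
- The arm moves only by the shell command python3 -m handwheel 'ROWS'. ROWS is JSON, a list of rows, each an object of numbers: "x", "y", "z": the shift along the tool's x, y, z as a fraction of full scale; "rx", "ry", "rz": the turn, a rotation vector about the tool's x, y, z as a fraction of full scale; "claw": the closure, from -1 (fully open) to 1 (shut). In form: [{"x": .., "y": .., "z": .., "rx": .., "ry": .., "rz": .., "claw": ..}, ...]. A call has 1 to 12 rows; each row is the pose to reach, as a shift and turn from the pose commanded when the call began, along the tool's axes at that moment, turning the shorter way round; what a row does not reach only later rows make up. Full scale, the value 1, is 0.75 m for a shift and pi rad for a turn. A row lasts 1/12 s, in which the tool goes at most 41.7 mm and 7.16 degrees, less where a joint would pass 70% of its speed; a pose out of reach is approached as far as the arm can. A call with a number of a shift or a turn outside -1 to 1 is refused whole. A call with a gripper value outside its range is refused whole. The fingers move at their own pace and stop on an object; the grip force is fixed at half the most. Time passes only in rows, so rows that repeat a pose let the fingers close. It gives the time, the measured TCP pose, the force, the opening and the grip force at its end, in the units of the state.
- readout.state(): the state, without advancing time (a new reading comes with each control period).
- cams.camera(name): name is "scene" or "top" or "wrist"; returns a dict with "pixels" (384x512x3 uint8, red, green, blue), "vfov" (degrees; the focal length in pixels is half the picture's height over the tangent of half this angle, whatever the lens; pixels are square), "cx", "cy" (the principal point, pixels), "k1" (the pictures are not rectified: a ray, as slopes to the right and down, at radius r is drawn at 1 + k1 r^2 times it, then the intrinsics apply), "origin" and "rotation" of the camera in the world; the wrist camera has in their place "tool_from_camera" (4x4, takes a point from camera to tool coordinates, whose origin is the TCP and whose axes are the flange's). Camera axes: x right, y up, looking along -z (the intrinsics and any distortion apply to the point x, -y, -z); pixel columns grow to the right and rows downward; lengths in mm; the calibration is good to about 2 mm. A picture is of the moment at which its call begins: read the wrist's pose just before it. There is no depth.
- close_job(): hands the job in; it is judged then, once.
The state is a dict: "time_s": time; "joints": joint angles; "joint_velocities": joint speeds; "tau": joint torques, N m; "tcp_pos": TCP position; "orientation": TCP orientation; "force": force on the tool from outside, world axes, zero at the start; "wrist_torque": the same for the moment, N m; "finger_gap": opening from 0.0 (shut) to 1.0 (fully open); "grip_force": force on a finger pad.
Only numpy, scipy, OpenCV 4.12 (cv2) and the standard library are available. Lean on these libraries where they do the work, as an engineer would, in place of code of your own. Each camera call takes 0.05 s, during which the arm holds its last target. There are 200 camera calls.

TASK

The shelf of the glass stand sits too low for the goblets. Lift it by its handle until the red pawl has passed the second rung from the bottom (but not the third), lower it slowly until the pawl sits on that second rung and the rung alone carries the shelf, then let go. Do not let the shelf drop and do not force it down onto the rung; leave the goblets and the jigger standing where they are.

Things in the scene. Friction and masses are not known exactly. Their poses are not given: they have to be found in the camera images.
- stand: Fixed stand: dark wooden foot plate 200 x 170 x 10 mm with two thin steel posts (tops 304 mm above the counter) at local x = +70, y = -60 and +60 mm. Origin: centre of the plate's underside; x points to the back (to the posts), y left, z up.
- posts (a point): Point 200 mm above the counter midway between the posts. Three aluminium rungs, 10 mm thick, run across here, 60 mm apart. Their frame is clamped at a height that varies by up to 20 mm up or down and is not measured: the pawl sits on the lowest rung at a shelf height (the shelf joint) of 20 to 60 mm, on the second 60 mm higher (80 to 120), on the third another 60 mm higher (140 to 180).
- shelf (a joint): Height of the shelf over its lowest position in m, 0 to 0.20, growing upwards. At the start it rests at 0, pawl below all rungs. It slides straight up and down the posts (about 1 N friction), held up only by the pawl or a hand; shelf and pawl weigh 4.5 to 8.5 N. Once the pawl has passed a rung it cannot come down past it again.
- handle (a point): Middle of the shelf's handle, a dark wooden bar 14 mm wide, 14 high, 102 long along the stand's x; 35 mm in front of the stand's centre, 170 mm above the counter with the shelf at 0. It is rigid with the shelf: steel uprights 45 mm to either side of this point, 80 mm free room below, down to the pale wooden shelf board (135 x 150 mm). Can be gripped from above across its 14 mm.
- pawl: Red pawl at the back of the shelf, 60 mm long with its tail, 18 wide, x axis towards its tip. Origin: its pivot, 40 mm behind the stand's centre, 105 mm above the counter with the shelf at 0. Its tail weight holds it level against a stop; on the way up a rung swings the tip down (up to 1.2 rad) with hardly any force.
- pawl_tip (a point): Tip of the pawl. A rung is passed, and the tip falls back level, only when the shelf is 12 to 15 mm above the height at which it will sit on that rung. Lowered again, its level underside lands on the rung, which takes the weight off the hand. That contact is hard: pushing on down builds up force quickly; beyond the shelf's weight the rung should bear only a few newtons, 16 N in all at most.
- goblet_a: Clear stemmed goblet, 53 mm wide, 114 mm high, standing loose beside the stand. Origin: centre of its foot.
- goblet_b: Clear stemmed goblet, 53 mm wide, 114 mm high, standing loose beside the stand. Origin: centre of its foot.
- jigger: Steel double-cone measure, 43 mm wide, 76 mm high, standing loose beside the stand. Origin: centre of its foot.
There are look-alikes about, which are no part of the job. What is shaped like the goblet_b but pink is not meant.

How it is judged:
By the outcome, as a careful person would: the job done as asked, in the order asked, and still so for the second after the job is handed in, with the robot touching nothing.
It also fails if it takes over 42 s, if anything falls off the work surface, if the arm or the gripper's body presses on something with over 40 N, if the wrist force passes 120 N, or if a joint passes its speed limit or range.

## Working session

There is one attempt and no reset: what is moved stays moved. The work goes in short steps, Python scripts to look and compute and a shell command to move; the robot and the scene stay as the last step left them, time stands still between calls to the robot, and variables do not carry over. Pictures are saved under pics/ and viewed, at most 10 in all, crops included, and the job is handed in when it is done.

```bash
mkdir -p pics; cat > h.py <<'E'
import numpy as np, cv2
from scipy.spatial.transform import Rotation as R
from cell import readout, cams, bot
def K(c):
    f=c["pixels"].shape[0]/2/np.tan(np.radians(c["vfov"])/2)
    return np.array([[f,0,c["cx"]],[0,f,c["cy"]],[0,0,1.]]), np.array([c["k1"],0,0,0.])
def pose(c,s=None):
    if "origin" in c: return np.array(c["origin"],float),np.array(c["rotation"],float).reshape(3,3)
    T=np.array(c["tool_from_camera"]); Rt=R.from_rotvec(s["orientation"]).as_matrix()
    return np.array(s["tcp_pos"])+Rt@T[:3,3], Rt@T[:3,:3]
def ray(c,uv,s=None):
    k,d=K(c); p=cv2.undistortPoints(np.array([[uv]],float),k,d)[0,0]
    o,r=pose(c,s); v=r@np.array([p[0],-p[1],-1.]); return o,v/np.linalg.norm(v)
def onz(c,uv,z,s=None):
    o,v=ray(c,uv,s); return o+v*(z-o[2])/v[2]
def tri(r1,r2):
    (a,u),(b,v)=r1,r2; t=np.linalg.lstsq(np.c_[u,-v],b-a,rcond=None)[0]
    p,q=a+u*t[0],b+v*t[1]; return (p+q)/2,np.linalg.norm(p-q)
def proj(c,P,s=None):
    o,r=pose(c,s); q=r.T@(np.array(P,float)-o); k,d=K(c)
    return cv2.projectPoints(np.array([[q[0],-q[1],-q[2]]]),np.zeros(3),np.zeros(3),k,d)[0].ravel()
def save(n,p): cv2.imwrite("pics/"+n+".png",cv2.cvtColor(p,cv2.COLOR_RGB2BGR))
E
python3 - <<'E'
from h import *
s=readout.state(); print(s, bot.tips_ahead)
for n in("scene","top"):
    c=cams.camera(n); save(n+"0",c["pixels"]); print(n,c["vfov"],c["k1"],np.round(c["origin"]),np.round(c["rotation"],2).tolist())
E
```

```text
{'time_s': 0.0, 'joints': array([ 1.20781814e+00,  3.26941983e-01, -1.93590475e-01,  1.05197474e+00,
        1.89418634e-05,  1.43661075e+00]), 'joint_velocities': array([ 0.00020676, -0.0007804 ,  0.00126848,  0.00024519,  0.00040479,
       -0.00201841]), 'tau': array([ 2.26879019e-03, -4.43406522e+01,  2.62438273e+01,  1.55439129e-02,
        2.83697000e-04, -5.48438948e-06]), 'tcp_pos': array([124.52648632, 535.17176514, 255.50031407]), 'orientation': array([-3.58553022e-01, -3.12062133e+00,  2.59713917e-03]), 'force': array([ 0.03518083,  0.98437204, -0.04525437]), 'wrist_torque': array([ 0.02864405, -0.04247206, -0.02272754]), 'grip_force': 0.0, 'finger_gap': 0.9998494199687904} 25.0
scene 48.16403359661044 -0.086558297718222 [ 147. -454.  689.] [0.84, -0.26, -0.54]
top 53.25322087635769 -0.005768649495977046 [ 458.   75. 1038.] [0.06, -0.08, -1.55]
```

```bash
sed -i 's/np.array(c\["rotation"\],float).reshape(3,3)/R.from_rotvec(np.ravel(c["rotation"])).as_matrix()/' h.py; python3 -c "
from h import *
for n in('scene','top'):
    print(pose(cams.camera(n)))"
```

```text
(array([ 146.92703145, -453.54238743,  689.37767184]), array([[ 0.83686765,  0.34949152, -0.42131723],
       [-0.54737097,  0.54288216, -0.63691756],
       [ 0.00612832,  0.76363252,  0.64562203]]))
(array([ 458.03378557,   75.02493991, 1037.72388614]), array([[ 0.02165245,  0.99563772, -0.09075632],
       [-0.99964324,  0.02298038,  0.01361234],
       [ 0.01563858,  0.0904292 ,  0.99578009]]))
```

View pics/scene0.png

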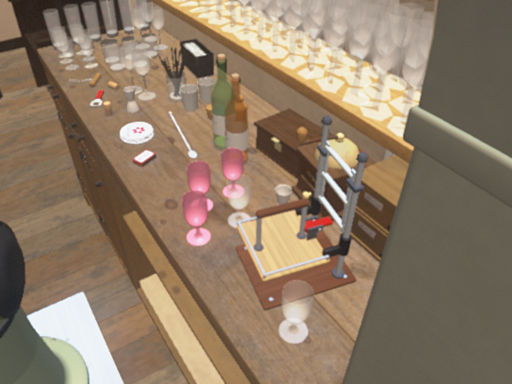

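View pics/top0.png

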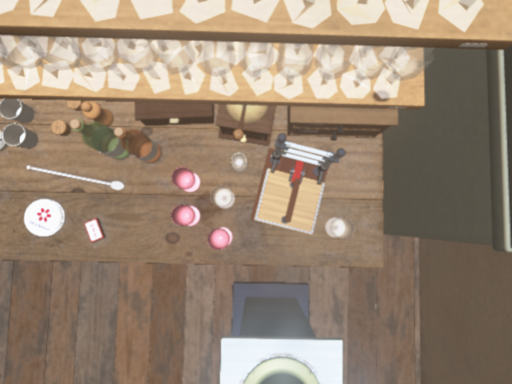

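The scene view shows the stand at about (300,230), with its dark handle bar from (258,215) to (308,198), the red pawl at (318,225) and the rungs at (340,150)–(330,215). In the top view the handle runs (287,220)–(299,182) and the pawl is at (297,173).

Things that could be confused:
- **Clear goblets:** top (337,228) and (224,198).
- **Pink look-alikes, not meant:** top (186,180), (186,215) and (220,238).
- **Jigger:** top (239,161).
- **Other bars and rods:** the bar spoon at top (75,178) and the shelf edge rails, neither of them the handle.

I choose the dark bar on uprights over the pale board and check it in a crop.

```bash
python3 - <<'E'
from h import *
a=cams.camera("scene")["pixels"][110:310,220:370]; b=cams.camera("top")["pixels"][130:250,210:360]
A=cv2.resize(a,None,fx=2.9,fy=2.9,interpolation=3)[:580]; B=cv2.resize(b,None,fx=2.4,fy=2.4,interpolation=3)
o=np.zeros((600,800,3),np.uint8); o[:A.shape[0],:A.shape[1]]=A; o[:B.shape[0],438:438+B.shape[1]]=B; save("crop",o)
E
```

```text
(no output)
```

View pics/crop.png

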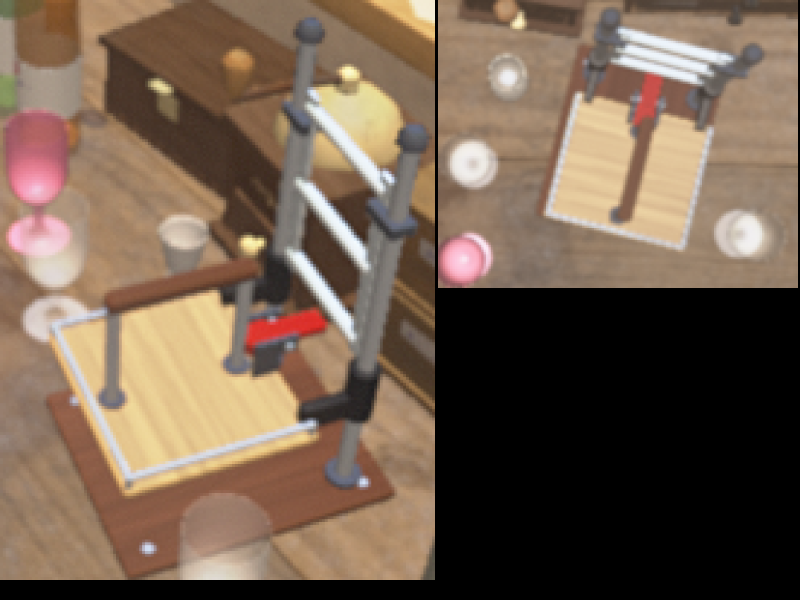

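The crop shows one dark bar on two uprights over the pale board, with the red pawl behind it and the rungs above the pawl: this is the handle. Triangulating it and the post tops now.

```bash
python3 - <<'E'
from h import *
s=cams.camera("scene");t=cams.camera("top")
P={}
for n,u,v in (("hf",(257.9,213.4),(285.8,220.8)),("hb",(309,202.4),(297.5,180.8)),("pl",(326.2,119.7),(281.7,137.5)),("pr",(361.7,156.6),(340.8,152.5))):
    P[n],g=tri(ray(s,u),ray(t,v)); print(n,P[n].round(1),round(g,1))
d=P["hb"]-P["hf"]; print("len",np.linalg.norm(d),"yaw",np.arctan2(d[1],d[0]),"mid",(P["hb"]+P["hf"])/2)
e=P["pl"]-P["pr"]; print("posts",np.linalg.norm(e),"yaw",np.arctan2(-e[0],e[1])); 
y=np.arctan2(-e[0],e[1]);m=(P["pl"]+P["pr"])/2; print("handle from posts",m[:2]-105*np.array([np.cos(y),np.sin(y)]))
for n,u,z in (("ga",(224,198),0),("gb",(337,228),0),("jig",(239,161),0)): print(n,onz(t,u,114 if n!='jig' else 76).round(),onz(t,u,0).round())
w=readout.state();print(w["tcp_pos"],R.from_rotvec(w["orientation"]).as_matrix().round(3).tolist())
hm=(P["hb"]+P["hf"])/2
E
```

```text
hf [462.1   8.3 169.4] 5.1
hb [554.8 -18.  170.3] 8.5
pl [622.7  29.8 298.9] 1.2
pr [595.9 -86.8 298.6] 1.4
len 96.40877556504765 yaw -0.2766426717132296 mid [508.42554358  -4.83680214 169.86426316]
posts 119.63505653110272 yaw -0.22609933747878
handle from posts [506.9421294   -4.98922059]
ga [512. 156. 114.] [518. 166.   0.]
gb [ 445. -118.  114.] [ 444. -142.    0.]
jig [608. 124.  76.] [620. 128.   0.]
[124.67434368 535.62359177 256.16477793] [[-0.974, 0.227, -0.0], [0.227, 0.974, -0.0], [0.0, -0.0, -1.0]]
```

```bash
python3 -m handwheel '[{"x":-0.46,"y":-0.41,"claw":-1},{"x":-0.46,"y":-0.41,"claw":-1},{"x":-0.46,"y":-0.41,"claw":-1},{"x":-0.46,"y":-0.41,"claw":-1},{"x":-0.46,"y":-0.41,"claw":-1},{"x":-0.46,"y":-0.41,"claw":-1},{"x":-0.46,"y":-0.41,"claw":-1},{"x":-0.46,"y":-0.41,"claw":-1},{"x":-0.46,"y":-0.41,"claw":-1},{"x":-0.46,"y":-0.41,"claw":-1},{"x":-0.46,"y":-0.41,"claw":-1},{"x":-0.46,"y":-0.41,"claw":-1}]'
```

```text
validation failed for argument at $[0]...
```

```bash
python3 -m handwheel '[{"x":-0.46,"y":-0.41,"z":0,"rx":0,"ry":0,"rz":0,"claw":-1},{"x":-0.46,"y":-0.41,"z":0,"rx":0,"ry":0,"rz":0,"claw":-1},{"x":-0.46,"y":-0.41,"z":0,"rx":0,"ry":0,"rz":0,"claw":-1},{"x":-0.46,"y":-0.41,"z":0,"rx":0,"ry":0,"rz":0,"claw":-1},{"x":-0.46,"y":-0.41,"z":0,"rx":0,"ry":0,"rz":0,"claw":-1},{"x":-0.46,"y":-0.41,"z":0,"rx":0,"ry":0,"rz":0,"claw":-1},{"x":-0.46,"y":-0.41,"z":0,"rx":0,"ry":0,"rz":0,"claw":-1},{"x":-0.46,"y":-0.41,"z":0,"rx":0,"ry":0,"rz":0,"claw":-1},{"x":-0.46,"y":-0.41,"z":0,"rx":0,"ry":0,"rz":0,"claw":-1},{"x":-0.46,"y":-0.41,"z":0,"rx":0,"ry":0,"rz":0,"claw":-1},{"x":-0.46,"y":-0.41,"z":0,"rx":0,"ry":0,"rz":0,"claw":-1},{"x":-0.46,"y":-0.41,"z":0,"rx":0,"ry":0,"rz":0,"claw":-1}]'
```

```text
time_s: 1.4
tcp_pos: [394.9, 153.2, 256.7]
orientation: [0.371, 3.116, -0.002]
force: [0.0, 0.7, -0.3]
finger_gap: 1.001
grip_force: 0.0
```

```bash
python3 -m handwheel '[{"x":-0.195,"y":-0.17,"z":0,"rx":0,"ry":0,"rz":0,"claw":-1},{"x":-0.195,"y":-0.17,"z":0,"rx":0,"ry":0,"rz":0,"claw":-1},{"x":-0.195,"y":-0.17,"z":0,"rx":0,"ry":0,"rz":0,"claw":-1},{"x":-0.195,"y":-0.17,"z":0,"rx":0,"ry":0,"rz":0,"claw":-1},{"x":-0.195,"y":-0.17,"z":0,"rx":0,"ry":0,"rz":0,"claw":-1},{"x":-0.195,"y":-0.17,"z":0,"rx":0,"ry":0,"rz":0,"claw":-1},{"x":-0.195,"y":-0.17,"z":0,"rx":0,"ry":0,"rz":0,"claw":-1},{"x":-0.195,"y":-0.17,"z":0,"rx":0,"ry":0,"rz":0,"claw":-1}]'; python3 - <<'E'
from h import *
s=readout.state(); c=cams.camera("wrist"); save("wrist1",c["pixels"]); print(s["tcp_pos"],s["orientation"],s["force"],c["vfov"])
print(proj(c,[507.5,-5,177],s))
E
```

```text
time_s: 2.07
tcp_pos: [503.8, 1.2, 256.0]
orientation: [-0.358, -3.12, -0.001]
force: [-0.5, -0.6, 0.2]
finger_gap: 0.998
grip_force: 0.0
[503.78568015   1.23966692 255.98715187] [-3.58264983e-01 -3.11974297e+00 -7.88759241e-04] [-0.46525322 -0.62854213  0.2140438 ] 68.56172837533421
[247.30048973 211.14424173]
```

View pics/wrist1.png

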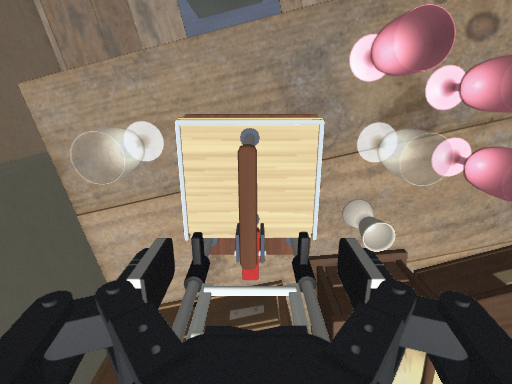

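The wrist view shows the handle running from about (247.5,145) to (248.5,268), parallel to the tool's x. The red pawl is at (250,270), the open fingers are on either side, and the goblets and jigger are well clear.

```bash
python3 - <<'E'
from h import *
s=readout.state(); c=cams.camera("wrist"); p=c["pixels"].astype(int)
# bar: dark brown pixels between columns 230..270, rows 150..225
for r in (160,190,220):
    b=p[r,225:275].sum(1); k=np.where(b<330)[0]+225; print(r,k.min(),k.max())
a,b=onz(c,(247.5,145),177,s),onz(c,(249,268),177,s); m=(a+b)/2
Rt=R.from_rotvec(s["orientation"]).as_matrix()
print(a,b,np.linalg.norm(a-b),m,"yaw",np.arctan2((b-a)[1],(b-a)[0]),"tool shift",Rt.T@(m-s["tcp_pos"]))
print(Rt.round(3).tolist())
E
```

```text
160 238 256
190 238 256
220 239 257
[459.05995246   7.22148207 177.        ] [555.60987643 -14.86347508 177.        ] 99.04359217681673 [507.33491444  -3.8209965  177.        ] yaw -0.2248726195512269 tool shift [-4.92351331 -4.51330298 79.11716469]
[[-0.974, 0.226, -0.001], [0.226, 0.974, 0.001], [0.001, 0.0, -1.0]]
```

```bash
python3 -m handwheel '[{"x":-0.0065,"y":-0.006,"z":0.03,"rx":0,"ry":0,"rz":0,"claw":-1},{"x":-0.0065,"y":-0.006,"z":0.07,"rx":0,"ry":0,"rz":0,"claw":-1},{"x":-0.0065,"y":-0.006,"z":0.107,"rx":0,"ry":0,"rz":0,"claw":-1},{"x":-0.0065,"y":-0.006,"z":0.107,"rx":0,"ry":0,"rz":0,"claw":-1},{"x":-0.0065,"y":-0.006,"z":0.107,"rx":0,"ry":0,"rz":0,"claw":-1},{"x":-0.0065,"y":-0.006,"z":0.107,"rx":0,"ry":0,"rz":0,"claw":-1}]'; python3 - <<'E'
from h import *
s=readout.state(); c=cams.camera("wrist"); save("wrist2",c["pixels"]); print(s["tcp_pos"],s["orientation"],s["force"])
E
```

```text
time_s: 2.67
tcp_pos: [508.7, -4.2, 177.5]
orientation: [0.356, 3.12, -0.0]
force: [0.5, 0.1, 1.0]
finger_gap: 1.001
grip_force: 0.0
[508.71139412  -4.23792351 177.46835678] [ 3.56460409e-01  3.11993863e+00 -1.46744153e-05] [0.53570324 0.11654372 1.04239727]
```

View pics/wrist2.png

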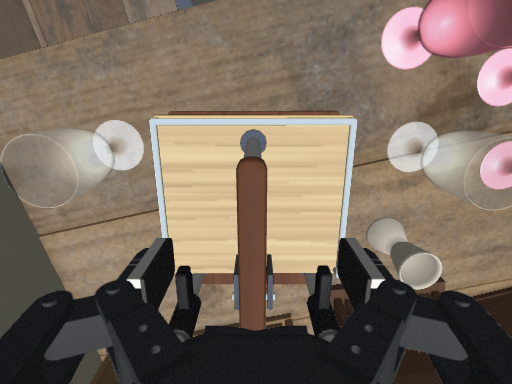

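The handle (column 252) lies centred between the open pads, at columns 165 and 348. Nothing else is between them, so I close.

```bash
python3 -m handwheel '[{"x":0,"y":0,"z":0,"rx":0,"ry":0,"rz":0,"claw":1},{"x":0,"y":0,"z":0,"rx":0,"ry":0,"rz":0,"claw":1},{"x":0,"y":0,"z":0,"rx":0,"ry":0,"rz":0,"claw":1},{"x":0,"y":0,"z":0,"rx":0,"ry":0,"rz":0,"claw":1},{"x":0,"y":0,"z":0,"rx":0,"ry":0,"rz":0,"claw":1},{"x":0,"y":0,"z":0,"rx":0,"ry":0,"rz":0,"claw":1},{"x":0,"y":0,"z":0,"rx":0,"ry":0,"rz":0,"claw":1},{"x":0,"y":0,"z":0,"rx":0,"ry":0,"rz":0,"claw":1}]'; python3 -c "
from h import *
s=readout.state();print(s['tcp_pos'],s['force'],s['wrist_torque'],s['grip_force'],s['finger_gap'])"
```

```text
time_s: 3.38
tcp_pos: [508.1, -5.9, 176.4]
orientation: [-0.36, -3.121, 0.004]
force: [-3.0, -5.1, 4.8]
finger_gap: 0.152
grip_force: 59.2
[508.08667529  -5.92871449 176.36157343] [-2.97836615 -5.1175594   4.83326426] [-0.92257562  0.54459162  0.03006051] 59.234336614608765 0.15249834178493815
```

```bash
python3 -m handwheel '[{"x":0,"y":0,"z":-0.005,"rx":0,"ry":0,"rz":0,"claw":1},{"x":0,"y":0,"z":-0.015,"rx":0,"ry":0,"rz":0,"claw":1},{"x":0,"y":0,"z":-0.03,"rx":0,"ry":0,"rz":0,"claw":1},{"x":0,"y":0,"z":-0.05,"rx":0,"ry":0,"rz":0,"claw":1},{"x":0,"y":0,"z":-0.07,"rx":0,"ry":0,"rz":0,"claw":1},{"x":0,"y":0,"z":-0.09,"rx":0,"ry":0,"rz":0,"claw":1},{"x":0,"y":0,"z":-0.11,"rx":0,"ry":0,"rz":0,"claw":1},{"x":0,"y":0,"z":-0.125,"rx":0,"ry":0,"rz":0,"claw":1},{"x":0,"y":0,"z":-0.133,"rx":0,"ry":0,"rz":0,"claw":1},{"x":0,"y":0,"z":-0.133,"rx":0,"ry":0,"rz":0,"claw":1},{"x":0,"y":0,"z":-0.133,"rx":0,"ry":0,"rz":0,"claw":1}]'; python3 - <<'E'
from h import *
s=readout.state();print(s['tcp_pos'],s['force'],s['wrist_torque'],s['grip_force'],s['finger_gap'])
a=cams.camera("scene")["pixels"][90:290,230:400]; save("lift1",cv2.resize(a,None,fx=3,fy=3,interpolation=3))
E
```

```text
time_s: 4.3
tcp_pos: [508.1, -6.0, 274.9]
orientation: [-0.36, -3.12, 0.004]
force: [2.5, -5.0, -6.0]
finger_gap: 0.15
grip_force: 60.8
[508.06301367  -5.95931662 274.87625997] [ 2.48846815 -5.04129452 -5.97144835] [-1.04061363 -0.34075198  0.11910655] 60.819509625434875 0.15028287649271235
```

View pics/lift1.png

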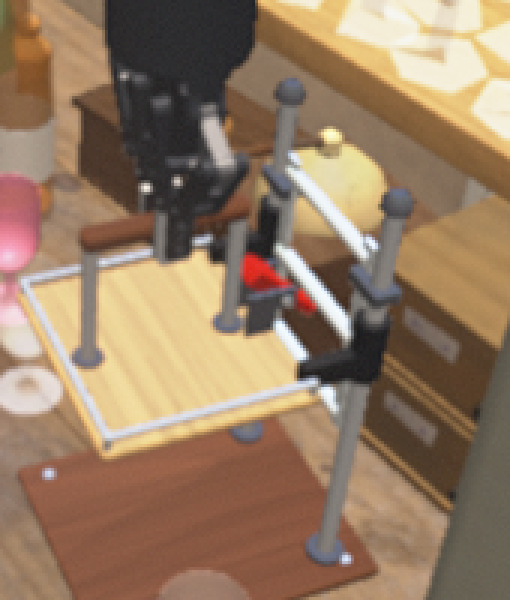

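The crop shows the shelf up about 98 mm. The pawl is at (280,285) with its tip swung down under the second rung, so that rung is not passed yet. A lift to about 140 mm passes rung 2 at any frame height and cannot pass rung 3.

```bash
python3 -m handwheel '[{"x":0,"y":0,"z":-0.008,"rx":0,"ry":0,"rz":0,"claw":1},{"x":0,"y":0,"z":-0.02,"rx":0,"ry":0,"rz":0,"claw":1},{"x":0,"y":0,"z":-0.034,"rx":0,"ry":0,"rz":0,"claw":1},{"x":0,"y":0,"z":-0.047,"rx":0,"ry":0,"rz":0,"claw":1},{"x":0,"y":0,"z":-0.055,"rx":0,"ry":0,"rz":0,"claw":1},{"x":0,"y":0,"z":-0.055,"rx":0,"ry":0,"rz":0,"claw":1},{"x":0,"y":0,"z":-0.055,"rx":0,"ry":0,"rz":0,"claw":1},{"x":0,"y":0,"z":-0.055,"rx":0,"ry":0,"rz":0,"claw":1}]'; python3 - <<'E'
from h import *
s=readout.state();print(s['tcp_pos'],s['force'],s['wrist_torque'],s['grip_force'],s['finger_gap'])
a=cams.camera("scene")["pixels"][90:290,230:400]; save("lift2",cv2.resize(a,None,fx=3,fy=3,interpolation=3))
E
```

```text
time_s: 5.02
tcp_pos: [508.0, -5.9, 315.6]
orientation: [-0.36, -3.119, 0.003]
force: [1.9, -5.4, -7.1]
finger_gap: 0.15
grip_force: 61.1
[508.04095404  -5.92743676 315.63817444] [ 1.89290633 -5.44314636 -7.05250709] [-0.98634099 -0.31911967  0.09151962] 61.14420175552368 0.15032531749539293
```

View pics/lift2.png

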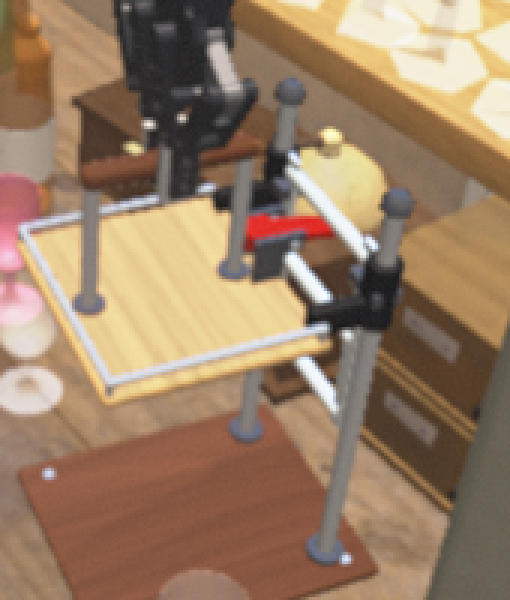

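The pawl is level again at (285,230), above the second rung at (305,275) and below the third, at shelf height about 139 mm. Next I estimate the height of rung 2 by casting scene-camera rays onto the post plane, to know where it will land.

```bash
python3 - <<'E'
from h import *
c=cams.camera("scene")
pl=np.array([622.7,29.8]);pr=np.array([595.9,-86.8]);e=(pl-pr)/np.linalg.norm(pl-pr);n=np.array([e[1],-e[0],0]);p0=np.r_[(pl+pr)/2,0]
for nm,q in (("r3",[(312,97),(383,183)]),("r2",[(300,183),(365,262)]),("r1",[(292,256),(352,334)])):
    for u in q:
        o,v=ray(c,(u[0]/2.9+220,u[1]/2.9+110)); P=o+v*(n@(p0-o))/(n@v); print(nm,P.round(1),"lat",(e@(P-p0)[:2]).round(1))
E
```

```text
r3 [619.   13.9 258.6] lat 43.5
r3 [599.3 -71.9 254.7] lat -44.5
r2 [619.   13.8 191. ] lat 43.4
r2 [599.9 -69.4 192.1] lat -42.0
r1 [618.4  10.9 129.8] lat 40.4
r1 [599.6 -70.6 131.8] lat -43.1
```

```bash
python3 -m handwheel '[{"x":0,"y":0,"z":0.003,"rx":0,"ry":0,"rz":0,"claw":1},{"x":0,"y":0,"z":0.007,"rx":0,"ry":0,"rz":0,"claw":1},{"x":0,"y":0,"z":0.011,"rx":0,"ry":0,"rz":0,"claw":1},{"x":0,"y":0,"z":0.015,"rx":0,"ry":0,"rz":0,"claw":1},{"x":0,"y":0,"z":0.019,"rx":0,"ry":0,"rz":0,"claw":1},{"x":0,"y":0,"z":0.023,"rx":0,"ry":0,"rz":0,"claw":1},{"x":0,"y":0,"z":0.027,"rx":0,"ry":0,"rz":0,"claw":1},{"x":0,"y":0,"z":0.031,"rx":0,"ry":0,"rz":0,"claw":1},{"x":0,"y":0,"z":0.035,"rx":0,"ry":0,"rz":0,"claw":1},{"x":0,"y":0,"z":0.038,"rx":0,"ry":0,"rz":0,"claw":1},{"x":0,"y":0,"z":0.04,"rx":0,"ry":0,"rz":0,"claw":1},{"x":0,"y":0,"z":0.04,"rx":0,"ry":0,"rz":0,"claw":1}]'
```

```text
time_s: 6.12
tcp_pos: [508.1, -5.9, 285.3]
orientation: [-0.36, -3.119, 0.003]
force: [1.7, -4.8, -8.2]
finger_gap: 0.153
grip_force: 61.0
```

```bash
python3 -m handwheel '[{"x":0,"y":0,"z":0.001,"rx":0,"ry":0,"rz":0,"claw":1},{"x":0,"y":0,"z":0.002,"rx":0,"ry":0,"rz":0,"claw":1},{"x":0,"y":0,"z":0.003,"rx":0,"ry":0,"rz":0,"claw":1},{"x":0,"y":0,"z":0.004,"rx":0,"ry":0,"rz":0,"claw":1},{"x":0,"y":0,"z":0.004,"rx":0,"ry":0,"rz":0,"claw":1}]'
```

```text
time_s: 6.53
tcp_pos: [508.1, -5.9, 282.5]
orientation: [-0.36, -3.119, 0.003]
force: [1.5, -4.2, -8.2]
finger_gap: 0.153
grip_force: 61.1
```

```bash
python3 -m handwheel '[{"x":0,"y":0,"z":0.001,"rx":0,"ry":0,"rz":0,"claw":1},{"x":0,"y":0,"z":0.002,"rx":0,"ry":0,"rz":0,"claw":1},{"x":0,"y":0,"z":0.003,"rx":0,"ry":0,"rz":0,"claw":1},{"x":0,"y":0,"z":0.003,"rx":0,"ry":0,"rz":0,"claw":1},{"x":0,"y":0,"z":0.003,"rx":0,"ry":0,"rz":0,"claw":1}]'
```

```text
time_s: 6.95
tcp_pos: [508.1, -5.9, 280.2]
orientation: [-0.36, -3.119, 0.003]
force: [2.4, -5.4, -8.8]
finger_gap: 0.15
grip_force: 61.1
```

```bash
python3 -m handwheel '[{"x":0,"y":0,"z":0.001,"rx":0,"ry":0,"rz":0,"claw":1},{"x":0,"y":0,"z":0.002,"rx":0,"ry":0,"rz":0,"claw":1},{"x":0,"y":0,"z":0.002,"rx":0,"ry":0,"rz":0,"claw":1},{"x":0,"y":0,"z":0.002,"rx":0,"ry":0,"rz":0,"claw":1}]'
```

```text
time_s: 7.28
tcp_pos: [508.1, -5.9, 278.8]
orientation: [-0.36, -3.119, 0.003]
force: [2.8, -5.5, -7.7]
finger_gap: 0.15
grip_force: 61.1
```

```bash
python3 -m handwheel '[{"x":0,"y":0,"z":0.001,"rx":0,"ry":0,"rz":0,"claw":1},{"x":0,"y":0,"z":0.002,"rx":0,"ry":0,"rz":0,"claw":1},{"x":0,"y":0,"z":0.002,"rx":0,"ry":0,"rz":0,"claw":1},{"x":0,"y":0,"z":0.002,"rx":0,"ry":0,"rz":0,"claw":1}]'
```

```text
time_s: 7.62
tcp_pos: [508.0, -5.9, 277.2]
orientation: [-0.36, -3.119, 0.003]
force: [2.6, -5.0, -7.5]
finger_gap: 0.148
grip_force: 61.1
```

h ≈ 101, and the hand still carries the whole weight. I continue in 1–1.5 mm steps.

```bash
python3 -m handwheel '[{"x":0,"y":0,"z":0.001,"rx":0,"ry":0,"rz":0,"claw":1},{"x":0,"y":0,"z":0.002,"rx":0,"ry":0,"rz":0,"claw":1},{"x":0,"y":0,"z":0.002,"rx":0,"ry":0,"rz":0,"claw":1},{"x":0,"y":0,"z":0.002,"rx":0,"ry":0,"rz":0,"claw":1}]'
```

```text
time_s: 7.95
tcp_pos: [508.1, -5.9, 275.8]
orientation: [-0.36, -3.119, 0.003]
force: [1.6, -4.8, -8.9]
finger_gap: 0.149
grip_force: 61.1
```

```bash
python3 -m handwheel '[{"x":0,"y":0,"z":0.001,"rx":0,"ry":0,"rz":0,"claw":1},{"x":0,"y":0,"z":0.0015,"rx":0,"ry":0,"rz":0,"claw":1},{"x":0,"y":0,"z":0.0015,"rx":0,"ry":0,"rz":0,"claw":1},{"x":0,"y":0,"z":0.0015,"rx":0,"ry":0,"rz":0,"claw":1}]'
```

```text
time_s: 8.28
tcp_pos: [508.1, -5.9, 274.7]
orientation: [-0.36, -3.119, 0.003]
force: [1.5, -4.6, -7.8]
finger_gap: 0.154
grip_force: 61.1
```

```bash
python3 -m handwheel '[{"x":0,"y":0,"z":0.001,"rx":0,"ry":0,"rz":0,"claw":1},{"x":0,"y":0,"z":0.0015,"rx":0,"ry":0,"rz":0,"claw":1},{"x":0,"y":0,"z":0.0015,"rx":0,"ry":0,"rz":0,"claw":1},{"x":0,"y":0,"z":0.0015,"rx":0,"ry":0,"rz":0,"claw":1}]'
```

```text
time_s: 8.62
tcp_pos: [508.1, -5.9, 273.6]
orientation: [-0.36, -3.119, 0.003]
force: [1.4, -5.0, -7.8]
finger_gap: 0.153
grip_force: 61.1
```

```bash
python3 -m handwheel '[{"x":0,"y":0,"z":0.001,"rx":0,"ry":0,"rz":0,"claw":1},{"x":0,"y":0,"z":0.0015,"rx":0,"ry":0,"rz":0,"claw":1},{"x":0,"y":0,"z":0.0015,"rx":0,"ry":0,"rz":0,"claw":1},{"x":0,"y":0,"z":0.0015,"rx":0,"ry":0,"rz":0,"claw":1}]'
```

```text
time_s: 8.95
tcp_pos: [508.1, -5.9, 272.4]
orientation: [-0.36, -3.119, 0.003]
force: [1.0, -5.8, -8.1]
finger_gap: 0.148
grip_force: 61.1
```

```bash
python3 -m handwheel '[{"x":0,"y":0,"z":0.001,"rx":0,"ry":0,"rz":0,"claw":1},{"x":0,"y":0,"z":0.0015,"rx":0,"ry":0,"rz":0,"claw":1},{"x":0,"y":0,"z":0.0015,"rx":0,"ry":0,"rz":0,"claw":1},{"x":0,"y":0,"z":0.0015,"rx":0,"ry":0,"rz":0,"claw":1}]'
```

```text
time_s: 9.28
tcp_pos: [508.1, -6.0, 271.3]
orientation: [-0.36, -3.119, 0.003]
force: [0.9, -5.8, -7.8]
finger_gap: 0.149
grip_force: 61.1
```

```bash
python3 -m handwheel '[{"x":0,"y":0,"z":0.001,"rx":0,"ry":0,"rz":0,"claw":1},{"x":0,"y":0,"z":0.0015,"rx":0,"ry":0,"rz":0,"claw":1},{"x":0,"y":0,"z":0.0015,"rx":0,"ry":0,"rz":0,"claw":1},{"x":0,"y":0,"z":0.0015,"rx":0,"ry":0,"rz":0,"claw":1}]'
```

```text
time_s: 9.62
tcp_pos: [508.1, -5.9, 270.2]
orientation: [-0.36, -3.119, 0.003]
force: [1.5, -6.1, -7.6]
finger_gap: 0.15
grip_force: 61.1
```

```bash
python3 -m handwheel '[{"x":0,"y":0,"z":0.001,"rx":0,"ry":0,"rz":0,"claw":1},{"x":0,"y":0,"z":0.0015,"rx":0,"ry":0,"rz":0,"claw":1},{"x":0,"y":0,"z":0.0015,"rx":0,"ry":0,"rz":0,"claw":1},{"x":0,"y":0,"z":0.0015,"rx":0,"ry":0,"rz":0,"claw":1}]'
```

```text
time_s: 9.95
tcp_pos: [508.1, -5.9, 269.5]
orientation: [-0.36, -3.12, 0.004]
force: [0.8, -5.3, -4.5]
finger_gap: 0.153
grip_force: 61.6
```

Contact: TCP z lags and the force on the hand fell from about -7.8 to -4.5 N, at h ≈ 93. That agrees with the picture estimate of 93–97. About 0.6 mm more should take off the rest.

```bash
python3 -m handwheel '[{"x":0,"y":0,"z":0.0004,"rx":0,"ry":0,"rz":0,"claw":1},{"x":0,"y":0,"z":0.0008,"rx":0,"ry":0,"rz":0,"claw":1},{"x":0,"y":0,"z":0.0008,"rx":0,"ry":0,"rz":0,"claw":1},{"x":0,"y":0,"z":0.0008,"rx":0,"ry":0,"rz":0,"claw":1},{"x":0,"y":0,"z":0.0008,"rx":0,"ry":0,"rz":0,"claw":1}]'
```

```text
time_s: 10.37
tcp_pos: [508.1, -6.0, 269.4]
orientation: [-0.36, -3.12, 0.004]
force: [-0.4, -4.9, -1.9]
finger_gap: 0.15
grip_force: 62.0
```

```bash
python3 -m handwheel '[{"x":0,"y":0,"z":0.0004,"rx":0,"ry":0,"rz":0,"claw":1},{"x":0,"y":0,"z":0.0006,"rx":0,"ry":0,"rz":0,"claw":1},{"x":0,"y":0,"z":0.0006,"rx":0,"ry":0,"rz":0,"claw":1},{"x":0,"y":0,"z":0.0006,"rx":0,"ry":0,"rz":0,"claw":1},{"x":0,"y":0,"z":0.0006,"rx":0,"ry":0,"rz":0,"claw":1}]'; python3 - <<'E'
from h import *
s=readout.state();print(s['tcp_pos'],s['force'])
a=cams.camera("scene")["pixels"][90:290,230:400]; save("sit",cv2.resize(a,None,fx=3,fy=3,interpolation=3))
E
```

```text
time_s: 10.78
tcp_pos: [508.1, -5.9, 269.3]
orientation: [-0.36, -3.121, 0.004]
force: [-1.4, -4.5, 0.5]
finger_gap: 0.15
grip_force: 62.3
[508.0754028   -5.92482134 269.32129874] [-1.35902476 -4.47244275  0.51034973]
```

View pics/sit.png

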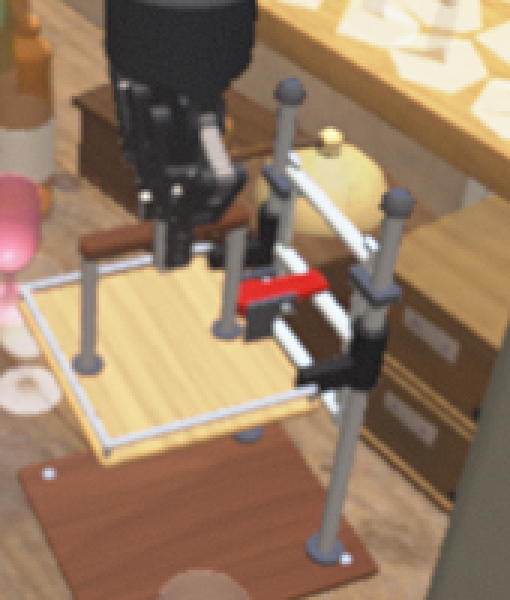

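The pawl lies level on the second rung at (290,290), with the third rung above it. The hand force is about 0, so the rung carries the shelf; I let go.

```bash
python3 -m handwheel '[{"x":0,"y":0,"z":0,"rx":0,"ry":0,"rz":0,"claw":-1},{"x":0,"y":0,"z":0,"rx":0,"ry":0,"rz":0,"claw":-1},{"x":0,"y":0,"z":0,"rx":0,"ry":0,"rz":0,"claw":-1},{"x":0,"y":0,"z":0,"rx":0,"ry":0,"rz":0,"claw":-1},{"x":0,"y":0,"z":0,"rx":0,"ry":0,"rz":0,"claw":-1},{"x":0,"y":0,"z":0,"rx":0,"ry":0,"rz":0,"claw":-1},{"x":0,"y":0,"z":0,"rx":0,"ry":0,"rz":0,"claw":-1},{"x":0,"y":0,"z":0,"rx":0,"ry":0,"rz":0,"claw":-1}]'
```

```text
time_s: 11.5
tcp_pos: [508.3, -4.8, 269.5]
orientation: [0.358, 3.121, 0.0]
force: [0.0, 0.5, 0.5]
finger_gap: 1.001
grip_force: 0.0
```

```bash
python3 -m handwheel '[{"x":0,"y":0,"z":-0.02,"rx":0,"ry":0,"rz":0,"claw":-1},{"x":0,"y":0,"z":-0.05,"rx":0,"ry":0,"rz":0,"claw":-1},{"x":0,"y":0,"z":-0.09,"rx":0,"ry":0,"rz":0,"claw":-1},{"x":0,"y":0,"z":-0.11,"rx":0,"ry":0,"rz":0,"claw":-1},{"x":0,"y":0,"z":-0.11,"rx":0,"ry":0,"rz":0,"claw":-1},{"x":0,"y":0,"z":-0.11,"rx":0,"ry":0,"rz":0,"claw":-1}]'; python3 - <<'E'
from h import *
s=readout.state();print(s['tcp_pos'],s['force'])
a=cams.camera("scene")["pixels"][90:370,170:400]; save("end",cv2.resize(a,None,fx=2.1,fy=2.1,interpolation=3))
E
```

```text
time_s: 12.0
tcp_pos: [508.7, -4.9, 352.6]
orientation: [0.358, 3.119, -0.0]
force: [-0.2, -0.5, -0.3]
finger_gap: 1.001
grip_force: 0.0
[508.72965391  -4.93545766 352.59063363] [-0.24225887 -0.53800252 -0.26785977]
```

View pics/end.png

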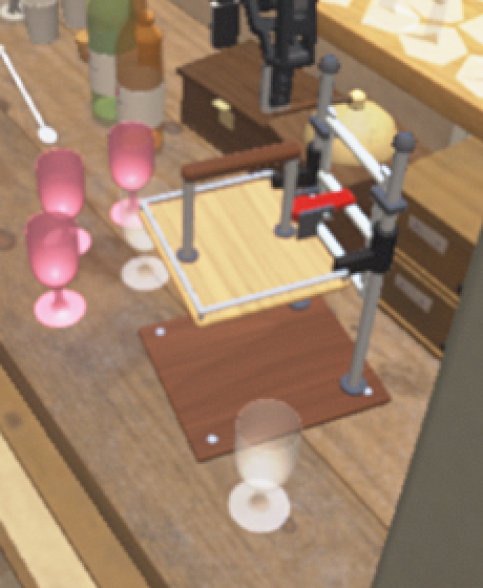

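The shelf stays up with the pawl on the second rung at (325,203). Both goblets are standing, at (262,470) and (145,260), and the gripper is clear above. I hand it in.

```bash
python3 -c "
from cell import close_job
print(close_job())"
```

```text
the job is handed in; nothing more can be done
None
```

The shelf now hangs on the second rung at about 93 mm, set down gently and released; both goblets still stand, the jigger is hidden in the last picture but the arm never came near it, and the job was handed in at about 12 s.

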